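Load a parts tote with two solder reels and push it up its bench stand

TASK

Restock the soldering place: stand the two reels of solder upright in the small black tote while it is on the bench, one on each side of its divider so that it is loaded evenly. Then square the tote up with the grey sheet-metal stand and push it up the ramp, sliding it and not lifting it, until its near edge drops behind the stand's lip and the tote rests in the stand by itself. Leave the other things on the bench where they lie.

Things in the scene. Friction and masses are not known exactly. Their poses are not given: they have to be found in the camera images.
- tote: small open black plastic tote with a blank white card on its near face, 110 (x) x 142 (y) x 36 mm high, 0.14 kg, walls and floor 3 mm. Origin under its centre; x from near to far wall, z up. A grey divider, 3 mm thick, 25 mm high, runs along x at y = 0. Stands loose on the bench before the stand, up to 7 cm to one side and 0.25 rad askew of it; friction on the bench about 0.6
- tote_near_edge (a point): middle of the tote's bottom edge on its near side (the side with the card), at x = -55 mm in the tote
- tote_far_edge (a point): middle of the tote's bottom edge on its far side, at x = +55 mm in the tote
- tote_left_floor (a point): middle of the floor of the tote's left pocket, at y = +34.75 mm, 3 mm above the tote's underside; each pocket is 104 mm (x) x 66 mm (y)
- tote_right_floor (a point): middle of the floor of the tote's right pocket, at y = -34.75 mm, 3 mm above the tote's underside
- reel_a: reel of solder wire standing on its flange: blue flanges, pale wire, 50 mm across and 40 mm tall, about 0.25 kg, a loose wire end beside it. Origin on its underside but off its axis by (-8, +4) mm in its own frame; use reel_a_centre
- reel_a_centre (a point): point on the axis of reel_a at half its height, 20 mm above its underside
- reel_b: a second reel just like reel_a (either reel may go in either pocket)
- reel_b_centre (a point): point on the axis of reel_b at half its height, 20 mm above its underside
- stand: grey sheet-metal tote stand screwed to the bench (never moves). Origin on the bench at the middle of the ramp's foot; x level, up the ramp, y to its left, z up. A low-friction lead-in rises at 16 degrees for 85 mm to the lip. Side plates 150 mm apart begin at x = 45 mm, about 24 mm above the slope; before them two wings, 26 mm high, flare at 15 degrees to 176 mm apart at x = -3 mm
- lip (a point): middle of the lip's top edge, x = 81.7, z = 23.4 mm in the stand. Behind it the bed lies 9 mm lower (square to the slope), also rises at 16 degrees and is 118 mm long to an end stop. A tote rocks forward on the lip when half past it and drops when its near edge passes; until then it tends to slide back if let go; once in, it slides back to rest on the lip
- flux_tin: bystander: open round tin of flux, 60 mm across, 21 mm high; its place may be changed with that of a reel. Origin under its centre
- multimeter: bystander: black multimeter, 150x68x43 mm, lying to the right of the stand. Origin under its centre
- side_cutters: bystander: side cutters, 91 mm long, 10 mm high. Origin under the middle
- screwdriver: bystander: screwdriver 181 mm long, 21 mm thick. Origin under the middle
- braid_reel: bystander: flat reel of braid, 44 mm across, 10 mm high. Origin on its underside
- tweezers: bystander: tweezers 122 mm long, 9 mm high. Origin under the middle
- heat_sink: bystander: finned heat sink, 30x30x16 mm. Origin under its centre
Not all that is in view belongs to the job. What is shaped like the reel_b but turquoise or yellow is not meant.

How it is judged:
On the way, in this order (a step that is already met when the one before it is completed fails the run):
1. both reels stand in the tote, one in each pocket, released, with the tote still flat on the bench (((x of reel_a_centre in the frame of tote between -0.035 and 0.035 m and y of reel_a_centre in the frame of tote between 0.015 and 0.06 m and z of reel_a_centre in the frame of tote between 0.015 and 0.031 m and x of reel_b_centre in the frame of tote between -0.035 and 0.035 m and y of reel_b_centre in the frame of tote between -0.06 and -0.015 m and z of reel_b_centre in the frame of tote between 0.015 and 0.031 m) or (x of reel_a_centre in the frame of tote between -0.035 and 0.035 m and y of reel_a_centre in the frame of tote between -0.06 and -0.015 m and z of reel_a_centre in the frame of tote between 0.015 and 0.031 m and x of reel_b_centre in the frame of tote between -0.035 and 0.035 m and y of reel_b_centre in the frame of tote between 0.015 and 0.06 m and z of reel_b_centre in the frame of tote between 0.015 and 0.031 m)) and height (world z) of each of tote_far_edge, tote_near_edge below 0.01 m and angle between each of reel_a, reel_b's own z axis and vertical below 0.15 rad and contact force between the fingers and reel_a below 0.3 N and contact force between the fingers and reel_b below 0.3 N), for 0.2 s.
2. the loaded tote is on its way up the lead-in, its near edge still below the lip (((x of reel_a_centre in the frame of tote between -0.035 and 0.035 m and y of reel_a_centre in the frame of tote between 0.015 and 0.06 m and z of reel_a_centre in the frame of tote between 0.015 and 0.031 m and x of reel_b_centre in the frame of tote between -0.035 and 0.035 m and y of reel_b_centre in the frame of tote between -0.06 and -0.015 m and z of reel_b_centre in the frame of tote between 0.015 and 0.031 m) or (x of reel_a_centre in the frame of tote between -0.035 and 0.035 m and y of reel_a_centre in the frame of tote between -0.06 and -0.015 m and z of reel_a_centre in the frame of tote between 0.015 and 0.031 m and x of reel_b_centre in the frame of tote between -0.035 and 0.035 m and y of reel_b_centre in the frame of tote between 0.015 and 0.06 m and z of reel_b_centre in the frame of tote between 0.015 and 0.031 m)) and x of tote_far_edge in the frame of stand above 0.05 m and x of tote_near_edge in the frame of stand below 0.078 m and height (world z) of tote_far_edge above 0.012 m), for 0.1 s.
At the end, for the whole second after the job is handed in: The tote lies in the stand's bed, tilt 0.22 to 0.34 rad, near bottom edge behind the lip (80 to 99 mm from the foot along the stand's x, 10 to 20.5 mm high), far edge down; one reel upright on each pocket's floor (axis 15 to 60 mm from the divider, within 35 mm of mid-length); all at rest (((x of reel_a_centre in the frame of tote between -0.035 and 0.035 m and y of reel_a_centre in the frame of tote between 0.015 and 0.06 m and z of reel_a_centre in the frame of tote between 0.015 and 0.031 m and x of reel_b_centre in the frame of tote between -0.035 and 0.035 m and y of reel_b_centre in the frame of tote between -0.06 and -0.015 m and z of reel_b_centre in the frame of tote between 0.015 and 0.031 m) or (x of reel_a_centre in the frame of tote between -0.035 and 0.035 m and y of reel_a_centre in the frame of tote between -0.06 and -0.015 m and z of reel_a_centre in the frame of tote between 0.015 and 0.031 m and x of reel_b_centre in the frame of tote between -0.035 and 0.035 m and y of reel_b_centre in the frame of tote between 0.015 and 0.06 m and z of reel_b_centre in the frame of tote between 0.015 and 0.031 m)) and x of tote_near_edge in the frame of stand between 0.08 and 0.099 m and z of tote_near_edge in the frame of stand between 0.01 and 0.0205 m and z of tote_far_edge in the frame of stand below 0.052 m and angle between the x axis of tote and the x axis of stand, either way round below 0.36 rad and angle between tote's own z axis and vertical between 0.22 and 0.34 rad and angle between each of reel_a, reel_b's own z axis and vertical below 0.42 rad and linear speed of each of tote, reel_a, reel_b below 0.01 m/s); the robot touches nothing.
It fails at once if the tote is lifted: its near edge more than 40 mm above the bench (sliding over the lip takes it to about 25 mm) (height (world z) of tote_near_edge above 0.04 m).
It fails at once if the tote tips: it leans more than 0.5 rad (angle between tote's own z axis and vertical above 0.5 rad).
It fails at once if a bystander is moved by more than 30 mm (distance of any of flux_tin, multimeter, side_cutters, screwdriver, braid_reel, tweezers, heat_sink from where it was at the start of the episode above 0.03 m).
It also fails if it takes over 72 s, if anything falls off the work surface, if the arm or the gripper's body presses on something with over 40 N, if the wrist force passes 120 N, or if a joint passes its speed limit or range.

ROBOT

A 6-joint arm with a two-finger parallel gripper is mounted at the origin on a cart in front of the work surface, level with it; the furniture and walls round the work are solid. World frame = base frame: x ahead of the robot, y to its left, z up, the work surface at z = 0. Lengths are in m, angles in rad, forces in N, time in s.
With the tool pointing down it reaches from about 0.375 to 0.9 m from the base axis. Payload 3.1 kg.
Tool frame: the origin (TCP) lies on the centre line of the jaws, within the pads' length; the fingertips stand 14 mm ahead of it and the grasp point (between the pads) lies 5 mm behind it; z points along the fingers, y is the line along which they close (so a half turn about z gives the same grasp; the last joint's range is limited). The gripper opens to 85 mm and grips with 20 to 120 N. Pads are 22 mm wide; open, the fingers measure 114 mm over their backs; the gripper's body (76 mm by 85 mm) begins 54 mm behind the grasp point. The pads swing forward as they close: fully open they stand 13 mm farther back than shut.
Start: joints at [-1.304, 0.527, 1.433, -0, 1.181, -0.178], TCP at [0.27, -0.564, 0.245] pointing down, gripper open.
Joint ranges: [-3.08, 3.08], [-0.75, 2.2], [0.22, 2.44], [-1.43, 4.57], [0, 2.65], [-2.85, 2.85]. Speed limits (rad/s): [2.79, 2.79, 3.14, 3.14, 3.14, 3.14].

INTERFACE

Orientations are given as [roll, pitch, yaw] about the fixed x, y, z axes, in that order (R = Rz(yaw) Ry(pitch) Rx(roll)).
In Python, from station import monitor, optics, r gives the robot as it stands. The module is installed in compiled form; this text tells all that it offers.
- The arm moves only by the tool carry_out, never from a script. Its argument "deltas" is a list of rows, each a list of 7 numbers: the shift along the tool's x, y, z in cm, then the turn, a rotation vector about the tool's x, y, z in degrees, then the finger opening in cm, from 0 to 8.54. In form: [[dx, dy, dz, ax, ay, az, jaw], ...]. A call has 1 to 8 rows; each row is the pose to reach, as a shift and turn from the pose commanded when the call began, along the tool's axes at that moment; what a row does not reach only later rows make up. A row lasts 1/8 s, in which the tool goes at most 62.5 mm and 10.7 degrees, less where a joint would pass 70% of its speed; a pose out of reach is approached as far as the arm can. A call with a gripper value outside its range is refused whole. The fingers move at their own pace and stop on an object; "squeeze" is the grip in N (left out, the last holds). Time passes only in rows, so rows that repeat a pose let the fingers close. It gives the time, the measured TCP pose, the force, the opening and the grip force at its end, in the units of the state.
- monitor.get_state(): the state, without advancing time (a new reading comes with each control period).
- optics.read_camera(name): name is "side" or "top" or "wrist"; returns a dict with "pixels" (384x512x3 uint8, blue, green, red), "vertical_fov" (degrees; the focal length in pixels is half the picture's height over the tangent of half this angle, whatever the lens; pixels are square), "cx", "cy" (the principal point, pixels), "k1" (the pictures are not rectified: a ray, as slopes to the right and down, at radius r is drawn at 1 + k1 r^2 times it, then the intrinsics apply), "R" (3x3) and "t" (3): a world point X has camera coordinates R X + t. Camera axes: x right, y down, z forward; pixel columns grow to the right and rows downward; lengths in m; the calibration is good to about 2 mm. A picture is of the moment at which its call begins. There is no depth.
- r.job_done(): hands the job in; it is judged then, once.
The state is a dict: "t": time; "joint_pos": joint angles; "joint_velocities": joint speeds; "joint_torque": joint torques, N m; "ee_pos": TCP position; "tool_rot": TCP orientation; "ft_force": force on the tool from outside, world axes, zero at the start; "torque": the same for the moment, N m; "finger_gap": finger opening in m; "gripper_force": force on a finger pad.
Only numpy, scipy, OpenCV 4.12 (cv2) and the standard library are available. Lean on these libraries where they do the work, as an engineer would, in place of code of your own. Each camera call takes 0.05 s, during which the arm holds its last target. There are 200 camera calls.

## Working session

There is one attempt and no reset: what is moved stays moved. The work goes in short steps, Python scripts to look and compute and a tool call to move; the robot and the scene stay as the last step left them, time stands still between calls to the robot, and variables do not carry over. Pictures are saved under pics/ and viewed, at most 10 in all, crops included, and the job is handed in when it is done.

Besides the shell and the picture viewer there is one more tool, called after "Call:" by a JSON object that holds its "name" and its "arguments", one argument or row to a line. carry_out: Moves the arm, as the interface text tells. Its arguments: {"type":"object","properties":{"deltas":{"type":"array","items":{"type":"array","items":{"type":"number"}}},"squeeze":{"type":"number"}},"required":["deltas"]}

```bash
mkdir -p pics; cat > h.py <<'E'
import numpy as np, cv2
from station import monitor, optics, r
from scipy.spatial.transform import Rotation as Ro
def cam(n): return optics.read_camera(n)
def K(c):
    h=c["pixels"].shape[0]; f=h/2/np.tan(np.radians(c["vertical_fov"])/2)
    return f
def ray(c,uv):
    f=K(c); d=(np.array(uv,float)-[c["cx"],c["cy"]])/f
    s=d.copy()
    for _ in range(20): s=d/(1+c["k1"]*(s@s))
    R=np.array(c["R"]); t=np.array(c["t"])
    return -R.T@t, R.T@np.array([s[0],s[1],1])
def onz(c,uv,z):
    o,d=ray(c,uv); return o+d*(z-o[2])/d[2]
def proj(c,X):
    p=np.array(c["R"])@np.array(X)+np.array(c["t"]); s=p[:2]/p[2]
    return s*(1+c["k1"]*(s@s))*K(c)+[c["cx"],c["cy"]]
def tri(c1,u1,c2,u2):
    o1,d1=ray(c1,u1);o2,d2=ray(c2,u2)
    k=np.linalg.lstsq(np.c_[d1,-d2],o2-o1,rcond=None)[0]
    return (o1+d1*k[0]+o2+d2*k[1])/2
E
python3 - <<'E'
from h import *
ims=[]
for n in("top","side"):
    c=cam(n); ims.append(c["pixels"]); cv2.imwrite(f"pics/{n}0.png",cv2.resize(c["pixels"],(800,600),interpolation=cv2.INTER_CUBIC))
    print(n,c["vertical_fov"],c["k1"],c["cx"],c["cy"],-np.array(c["R"]).T@c["t"],np.array(c["R"]).round(2).tolist())
print(monitor.get_state())
E
```

```text
top 54.4643711881354 -0.1054161410674342 256.18788296822356 193.81890132522554 [0.39883173 0.02676411 1.08674495] [[0.02, -1.0, 0.02], [-0.99, -0.02, -0.13], [0.13, -0.02, -0.99]]
side 51.01174635961977 -0.012812908825129195 247.5887242081073 194.3180578315098 [-0.01959129  0.82079108  0.73424641] [[-0.82, -0.57, 0.01], [-0.33, 0.47, -0.82], [0.46, -0.68, -0.57]]
{'t': 0.1, 'joint_pos': array([-1.30348263e+00,  5.28383813e-01,  1.43380666e+00,  1.50156731e-05,
        1.18137189e+00, -1.78496085e-01]), 'joint_velocities': array([-0.00047392, -0.00281738, -0.00165022, -0.00113356, -0.00076898,
       -0.00054522]), 'joint_torque': array([ 1.89808566e-04, -4.43306243e+01, -1.78586161e+01, -2.47436674e-04,
        3.89071574e-03,  9.89029445e-07]), 'ee_pos': array([ 0.26935764, -0.56328593,  0.24441458]), 'tool_rot': array([-3.13965671e+00, -3.63380043e-04,  4.45803720e-01]), 'ft_force': array([ 0.17159072,  0.1841164 , -0.3052156 ]), 'torque': array([ 0.00712002, -0.04713315, -0.0145587 ]), 'gripper_force': 0.0, 'finger_gap': 0.08555471280980836}
```

View pics/top0.png

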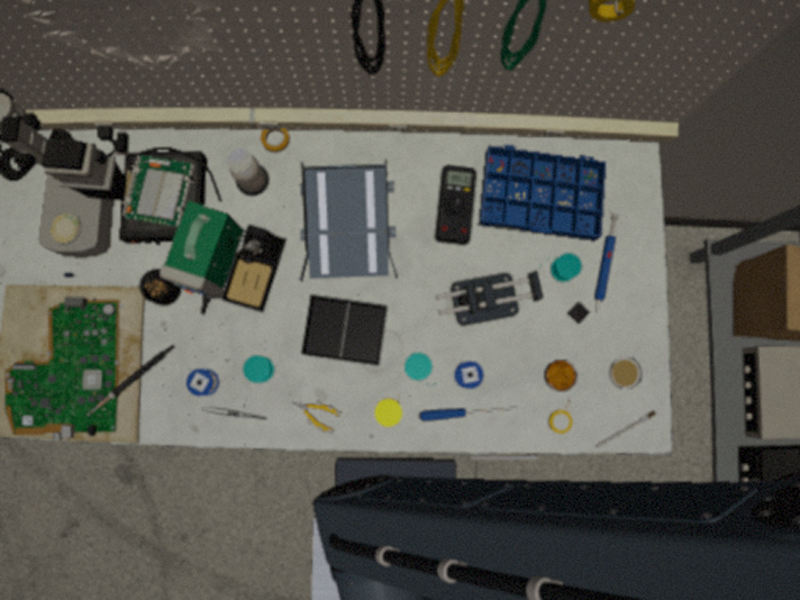

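View pics/side0.png

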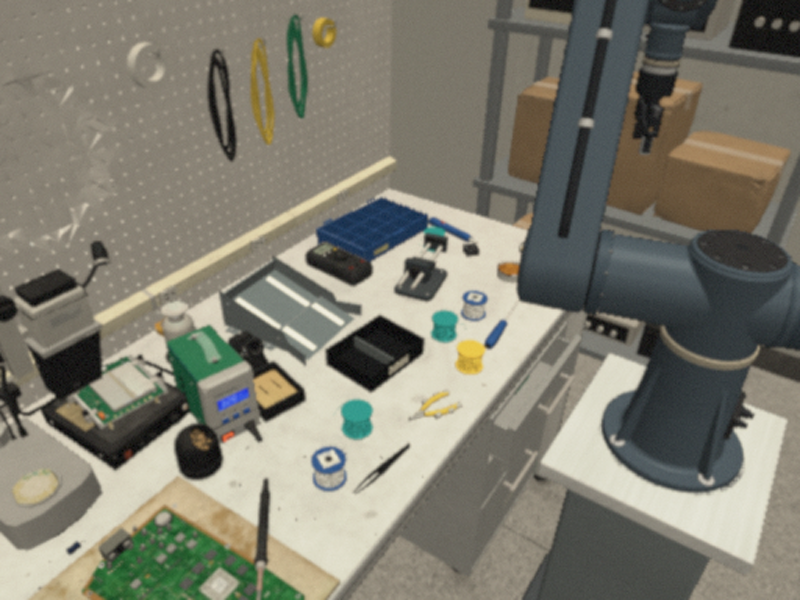

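The top view shows blue reels at about (202,381) and (469,375), the tote centred near (344,330), and the stand foot at about y=277 with x 308–388. The side view has the card facing the robot. Next I measure by masks.

```bash
cat > m.py <<'E'
from h import *
def masks(im):
    hsv=cv2.cvtColor(im,cv2.COLOR_BGR2HSV)
    return cv2.inRange(hsv,(105,110,40),(125,255,255)), cv2.inRange(hsv,(0,0,0),(180,255,55))
def comps(m,amin,roi):
    x0,y0,x1,y1=roi; mm=np.zeros_like(m); mm[y0:y1,x0:x1]=m[y0:y1,x0:x1]
    cs,_=cv2.findContours(mm,cv2.RETR_EXTERNAL,cv2.CHAIN_APPROX_NONE)
    return [c for c in cs if cv2.contourArea(c)>amin]
def tote(c,roi=(180,170,270,250),z=.036):
    m=cv2.inRange(cv2.cvtColor(c["pixels"],cv2.COLOR_BGR2GRAY),0,75)
    m=cv2.morphologyEx(m,cv2.MORPH_CLOSE,np.ones((5,5)))
    k=max(comps(m,100,roi),key=cv2.contourArea)
    P=np.array([onz(c,p[0],z)[:2] for p in k],np.float32)
    return cv2.minAreaRect(P),k
E
python3 - <<'E'
from m import *
c=cam("top"); im=c["pixels"]
b,d=masks(im)
for k in comps(b,60,(100,215,330,270)):
    (u,v),rad=cv2.minEnclosingCircle(k); x,y,w,h=cv2.boundingRect(k); print("blue",(u,v),rad,(x,y,w,h),onz(c,(u,v),.03).round(4),onz(c,(u,v),.04).round(4))
g=cv2.cvtColor(im,cv2.COLOR_BGR2GRAY)
rct,k=tote(c); print("tote",rct); print(np.array([onz(c,p,.036)[:2] for p in cv2.boxPoints(cv2.minAreaRect(k))]).round(4).tolist())
w=cv2.inRange(g,165,255)
for k in comps(w,100,(196,108,248,176)):
    bx=cv2.boxPoints(cv2.minAreaRect(k)); print("strip",bx.round(1).tolist(),cv2.contourArea(k))
o=im[95:275,110:340].copy(); o=cv2.resize(o,None,fx=3.4,fy=3.3,interpolation=cv2.INTER_CUBIC); cv2.imwrite("pics/c1.png",o)
E
```

```text
blue (283.0, 264.5) 14.080227851867676 (269, 262, 29, 7) [ 0.342  -0.0712  0.03  ] [ 0.3425 -0.0703  0.04  ]
blue (128.0, 244.0) 8.602425575256348 (120, 237, 16, 16) [0.3893 0.3677 0.03  ] [0.3894 0.3644 0.04  ]
blue (299.6764831542969, 239.5) 8.690953254699707 (291, 232, 18, 16) [ 0.4126 -0.1177  0.03  ] [ 0.4125 -0.1163  0.04  ]
tote ((0.4891131818294525, 0.10936075448989868), (0.13920064270496368, 0.10808324813842773), 83.03681182861328)
[[0.4438, 0.1846], [0.5514, 0.1734], [0.5343, 0.034], [0.4272, 0.0468]]
```

View pics/c1.png

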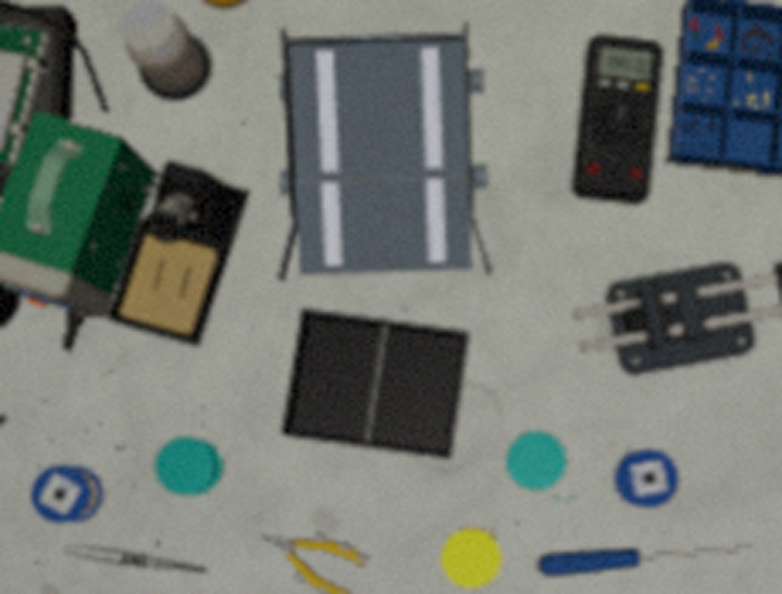

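The crop shows the stand foot corners at about (301,272) and (471,267), wing tips at (281,278) and (489,272), and the back corners at (287,40) and (466,37). The strips run nearly vertical. The tote's divider is clear, so I can grip it to slide the empty tote square, and the tweezers sit close below the left reel.

```bash
python3 - <<'E'
from m import *
c=cam("top"); s=cam("side"); P=lambda x,y:np.array([x/3.4+110-.35,y/3.3+95-.35])
for n,x,y,z in[("footL",301,272,0),("footR",471,267,0),("wingL",281,278,.026),("wingR",489,272,.026),("wingL0",281,278,0),("wingR0",489,272,0),("s1n",333,265,.002),("s2n",437,262,.002),("s1k",330,182,.024),("s2k",435,179,.024),("s1f",325,50,.047),("s2f",430,47,.047),("lipL",297,178,.0234),("lipR",472,175,.0234)]:
    print(n,onz(c,P(x,y),z).round(4))
# strips subpixel
g=cv2.cvtColor(c["pixels"],cv2.COLOR_BGR2GRAY)
w=cv2.inRange(g,130,255); q=[]
for k in comps(w,60,(196,105,252,178)):
    q.append((cv2.minAreaRect(k)[0],cv2.boundingRect(k)))
print(q)
# side view foot corners (800x600 px): refine by proj of hypotheses
for n,u in[("footR",(357,310)),("footL",(306,357)),("footL2",(303,356))]: print(n,onz(s,np.array(u)/1.5625,0).round(4))
E
```

```text
footL [0.5906 0.1795 0.    ]
footR [0.5983 0.0319 0.    ]
wingL [0.5803 0.1927 0.026 ]
wingR [0.5894 0.0164 0.026 ]
wingL0 [0.5847 0.1967 0.    ]
wingR0 [0.5941 0.0161 0.    ]
s1n [0.5971 0.1517 0.002 ]
s2n [0.6018 0.0615 0.002 ]
s1k [0.6677 0.1546 0.024 ]
s2k [0.6724 0.0644 0.024 ]
s1f [0.7817 0.161  0.047 ]
s2f [0.7864 0.0711 0.047 ]
lipL [0.671  0.1833 0.0234]
lipR [0.677  0.0327 0.0234]
[((207.10498046875, 162.49447631835938), (204, 150, 7, 26)), ((237.5, 161.5), (235, 149, 6, 26)), ((205.8412322998047, 128.00721740722656), (203, 110, 7, 37)), ((236.5, 127.0), (234, 109, 6, 37))]
footR [0.606  0.0074 0.    ]
footL [0.5935 0.178  0.    ]
footL2 [0.5997 0.179  0.    ]
```

```bash
cat > plan.py <<'E'
import sys; from h import *
# args: groups of x,y,z,yawdeg[,pitchdeg]; pitch>0: fingers lean ahead (slope-normal)
s=monitor.get_state(); p=s["ee_pos"]; R=Ro.from_euler("xyz",s["tool_rot"])
print("t",round(s["t"],2),"p",p.round(4),"rot",np.degrees(s["tool_rot"]).round(2),"F",s["ft_force"].round(1),"gap",round(s["finger_gap"],4),s["gripper_force"])
for a in sys.argv[1:]:
    v=[float(k) for k in a.split(",")]; P=np.array(v[:3]); 
    Rt=Ro.from_euler("z",v[3],degrees=True)*Ro.from_euler("y",-(v[4] if len(v)>4 else 0),degrees=True)*Ro.from_euler("x",180,degrees=True)
    print(a,"->",(R.inv().apply(P-p)*100).round(2),np.degrees((R.inv()*Rt).as_rotvec()).round(1)); p,R=P,Rt
E
python3 plan.py .489,.109,.12,-6.9
```

```text
t 0.25 p [ 0.2694 -0.5636  0.2448] rot [-1.7994e+02 -1.0000e-02  2.5540e+01] F [-0.2 -0.8  0.4] gap 0.0854 0.0
.489,.109,.12,-6.9 -> [ 48.81 -51.21  12.55] [-0.1  0.  32.4]
```

Call:
{"name": "carry_out", "arguments": {
  "deltas": [
    [48.8, -51.2, 6, 0, 0, 32.4, 4],
    [48.8, -51.2, 6, 0, 0, 32.4, 4],
    [48.8, -51.2, 6, 0, 0, 32.4, 4],
    [48.8, -51.2, 6, 0, 0, 32.4, 4],
    [48.8, -51.2, 6, 0, 0, 32.4, 4],
    [48.8, -51.2, 6, 0, 0, 32.4, 4],
    [48.8, -51.2, 6, 0, 0, 32.4, 4],
    [48.8, -51.2, 6, 0, 0, 32.4, 4]
  ]
}}

```text
t: 1.25
ee_pos: [0.4248, -0.0886, 0.2032]
tool_rot: [3.141, -0.001, -0.12]
ft_force: [1.5, -0.3, -0.2]
finger_gap: 0.0401
gripper_force: 0.0
```

```bash
python3 plan.py .489,.109,.12,-6.9
```

```text
t 1.25 p [ 0.4248 -0.0886  0.2032] rot [ 1.7998e+02 -7.0000e-02 -6.8900e+00] F [ 1.5 -0.3 -0.2] gap 0.0401 0.0
.489,.109,.12,-6.9 -> [  3.99 -20.39   8.31] [ 0.  -0.1  0. ]
```

Call:
{"name": "carry_out", "arguments": {
  "deltas": [
    [4, -20.4, 8.3, 0, 0, 0, 4],
    [4, -20.4, 8.3, 0, 0, 0, 4],
    [4, -20.4, 8.3, 0, 0, 0, 4],
    [4, -20.4, 8.3, 0, 0, 0, 4],
    [4, -20.4, 8.3, 0, 0, 0, 4]
  ]
}}

```text
t: 1.88
ee_pos: [0.4882, 0.1096, 0.119]
tool_rot: [3.142, 0.001, -0.115]
ft_force: [0.3, -0.7, 0.2]
finger_gap: 0.0399
gripper_force: 0.0
```

```bash
python3 - <<'E'
from m import *
c=cam("wrist"); cv2.imwrite("pics/w1.png",c["pixels"])
E
python3 plan.py .489,.109,.12,-6.9
```

```text
t 1.93 p [0.488  0.1083 0.1196] rot [ 1.7998e+02  6.0000e-02 -6.7000e+00] F [-0.4 -0.8  0.9] gap 0.0399 0.0
.489,.109,.12,-6.9 -> [ 0.09 -0.08 -0.04] [0.  0.1 0.2]
```

View pics/w1.png

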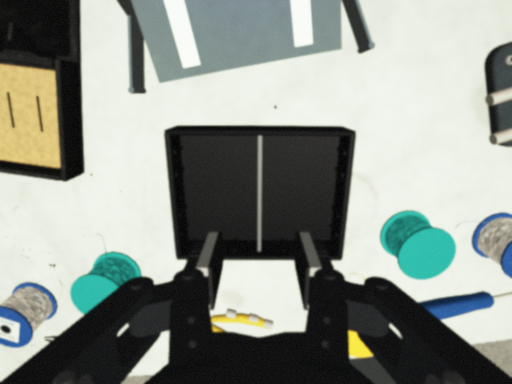

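The wrist view shows the divider at u≈260 midway between the fingers (about 208 and 308), square with the tool. The stand foot corners are near (160,82) and (341,46).

```bash
python3 - <<'E'
from h import *
c=cam("wrist")
for u,z in[((160,82),0),((341,46),0),((166,128),.036),((355,129),.036),((260,136),.025),((260,250),.025),((185,66),.001),((313,44),.001)]: print(u,onz(c,u,z).round(4))
for X in [(.594,.1058,0)]: print(proj(c,X))
print(proj(c,(.489,.109,.025)))
E
python3 plan.py .489,.109,.025,-6.9 .529,.1024,.025,3
```

```text
(160, 82) [0.5886 0.1786 0.    ]
(341, 46) [0.5981 0.0298 0.    ]
(166, 128) [0.5536 0.1697 0.036 ]
(355, 129) [0.5364 0.0317 0.036 ]
(260, 136) [0.538  0.1019 0.025 ]
(260, 250) [0.4386 0.1135 0.025 ]
(185, 66) [0.5979 0.1556 0.001 ]
(313, 44) [0.6019 0.0521 0.001 ]
[246.88225768  63.12857296]
[258.35001688 196.11819001]
t 1.98 p [0.488  0.1075 0.12  ] rot [ 1.7998e+02  3.0000e-02 -6.8000e+00] F [-0.9  0.2  0.2] gap 0.0402 0.0
.489,.109,.025,-6.9 -> [ 0.08 -0.17  9.5 ] [0.  0.  0.1]
.529,.1024,.025,3 -> [4.05 0.17 0.  ] [-0.   0.  -9.9]
```

Call:
{"name": "carry_out", "arguments": {
  "deltas": [
    [0, -0.1, 5, 0, 0, 0, 4],
    [0, -0.1, 9.4, 0, 0, 0, 4],
    [0, -0.1, 9.4, 0, 0, 0, 2],
    [0, -0.1, 9.4, 0, 0, 0, 0],
    [0, -0.1, 9.4, 0, 0, 0, 0],
    [0, -0.1, 9.4, 0, 0, 0, 0],
    [0, -0.1, 9.4, 0, 0, 0, 0]
  ],
  "squeeze": 30
}}

```text
t: 2.85
ee_pos: [0.4892, 0.1084, 0.0275]
tool_rot: [-3.141, -0.003, -0.119]
ft_force: [-0.6, -1.1, 7.7]
finger_gap: 0.0017
gripper_force: 34.3
```

```bash
python3 plan.py .529,.1020,.026,3.1
```

```text
t 2.85 p [0.4892 0.1084 0.0275] rot [-1.7999e+02 -1.6000e-01 -6.8400e+00] F [-0.6 -1.1  7.7] gap 0.0017 34.30227756500244
.529,.1020,.026,3.1 -> [4.02 0.16 0.17] [ 0.  -0.2 -9.9]
```

Call:
{"name": "carry_out", "arguments": {
  "deltas": [
    [0, 0, -0.1, 0, 0, 0, 0],
    [1, 0, -0.1, 0, 0, -2.5, 0],
    [2, 0.1, -0.1, 0, 0, -5, 0],
    [3, 0.1, -0.1, 0, 0, -7.5, 0],
    [4, 0.2, -0.1, 0, 0, -9.9, 0],
    [4, 0.2, -0.1, 0, 0, -9.9, 0],
    [4, 0.2, -0.1, 0, 0, -9.9, 0]
  ]
}}

```text
t: 3.72
ee_pos: [0.5281, 0.1018, 0.0276]
tool_rot: [3.141, -0.001, 0.053]
ft_force: [0.5, -0.5, 4.4]
finger_gap: 0.0016
gripper_force: 34.0
```

```bash
python3 plan.py; python3 - <<'E'
from m import *
c=cam("wrist"); cv2.imwrite("pics/w2.png",c["pixels"])
for u,z in[((160,82),0)]: pass
E
```

```text
t 3.73 p [0.5281 0.1018 0.0276] rot [ 1.7999e+02 -7.0000e-02  3.0300e+00] F [ 0.5 -0.5  4.4] gap 0.0016 34.01746451854706
```

View pics/w2.png

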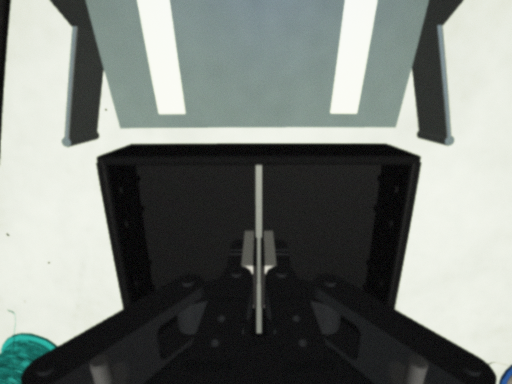

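The stand foot at (118–402, 127) and the tote rim at (98–420, 160) share a midline near u=260 and are parallel, so the tote is square. I release it and fetch the reels.

Call:
{"name": "carry_out", "arguments": {
  "deltas": [
    [0, 0, 0, 0, 0, 0, 3.5],
    [0, 0, 0, 0, 0, 0, 3.5],
    [0, 0, 0, 0, 0, 0, 3.5],
    [0, 0, -5, 0, 0, 0, 3.5],
    [0, 0, -10, 0, 0, 0, 3.5],
    [0, 0, -10, 0, 0, 0, 3.5]
  ]
}}

```text
t: 4.53
ee_pos: [0.5305, 0.1018, 0.1305]
tool_rot: [3.141, -0.008, 0.053]
ft_force: [0.2, -1.0, 0.3]
finger_gap: 0.035
gripper_force: 0.0
```

```bash
python3 plan.py .4125,-.1163,.128,93
```

```text
t 4.53 p [0.5305 0.1018 0.1305] rot [179.97  -0.48   3.05] F [ 0.2 -1.   0.3] gap 0.035 0.0
.4125,-.1163,.128,93 -> [-12.94  21.15   0.15] [  0.4  -0.3 -90. ]
```

Call:
{"name": "carry_out", "arguments": {
  "deltas": [
    [-12.7, 21.2, 0, 0, 0, -90, 7],
    [-12.7, 21.2, 0, 0, 0, -90, 7],
    [-12.7, 21.2, 0, 0, 0, -90, 7],
    [-12.7, 21.2, 0, 0, 0, -90, 7],
    [-12.7, 21.2, 0, 0, 0, -90, 7],
    [-12.7, 21.2, 0, 0, 0, -90, 7],
    [-12.7, 21.2, 0, 0, 0, -90, 7],
    [-12.7, 21.2, 0, 0, 0, -90, 7]
  ]
}}

```text
t: 5.52
ee_pos: [0.4115, -0.1166, 0.1262]
tool_rot: [-3.14, -0.001, 1.459]
ft_force: [1.5, -0.0, -0.4]
finger_gap: 0.0702
gripper_force: 0.0
```

Call:
{"name": "carry_out", "arguments": {
  "deltas": [
    [0, 0, 0, 0, 0, -5, 7],
    [0, 0, 0, 0, 0, -5, 7]
  ]
}}

```text
t: 5.78
ee_pos: [0.4117, -0.1164, 0.1263]
tool_rot: [-3.14, -0.001, 1.539]
ft_force: [0.0, -0.1, -0.2]
finger_gap: 0.0698
gripper_force: 0.0
```

```bash
python3 - <<'E'
from m import *
c=cam("wrist"); b,_=masks(c["pixels"])
hyp=proj(c,(.4125,-.1163,.04)); print("hyp",hyp)
for k in comps(b,150,(0,0,512,384)):
    e=cv2.minAreaRect(k); M=cv2.moments(k); print(cv2.boundingRect(k),cv2.contourArea(k))
cv2.imwrite("pics/w3.png",c["pixels"])
E
python3 plan.py .4125,-.1163,.025,93
```

```text
hyp [259.3775786  201.05620464]
(490, 294, 22, 70) 674.0
(230, 164, 60, 66) 3024.0
(154, 93, 38, 99) 1884.5
t 5.83 p [ 0.4118 -0.1164  0.1264] rot [-1.7992e+02 -4.0000e-02  8.8170e+01] F [ 0.2 -0.6  0.5] gap 0.0702 0.0
.4125,-.1163,.025,93 -> [1.000e-02 9.000e-02 1.014e+01] [-0.1 -0.  -4.8]
```

View pics/w3.png

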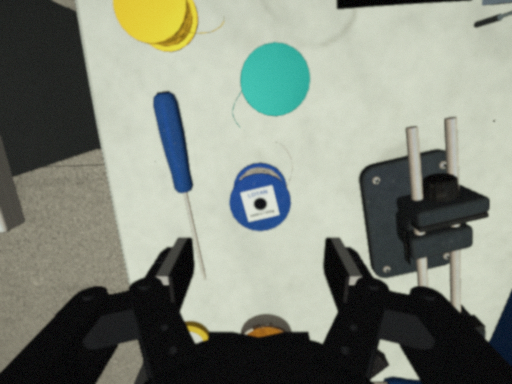

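The reel is centred near (260,204), between the fingers. The screwdriver shaft is at u≈192, clear of the left finger's path.

Call:
{"name": "carry_out", "arguments": {
  "deltas": [
    [-0.2, 0.1, 0, 0, 0, 0, 6.5],
    [-0.2, 0.1, 5, 0, 0, 0, 6.5],
    [-0.2, 0.1, 10, 0, 0, 0, 6.5],
    [-0.2, 0.1, 10.2, 0, 0, 0, 6.5],
    [-0.2, 0.1, 10.2, 0, 0, 0, 3],
    [-0.2, 0.1, 10.2, 0, 0, 0, 3],
    [-0.2, 0.1, 10.2, 0, 0, 0, 3],
    [-0.2, 0.1, 10.2, 0, 0, 0, 3]
  ],
  "squeeze": 40
}}

```text
t: 6.82
ee_pos: [0.4138, -0.1191, 0.0261]
tool_rot: [3.139, 0.001, 1.54]
ft_force: [-0.0, -0.1, -2.2]
finger_gap: 0.0482
gripper_force: 41.5
```

```bash
python3 plan.py
```

```text
t 6.83 p [ 0.4138 -0.1191  0.0261] rot [1.7987e+02 7.0000e-02 8.8260e+01] F [-0.  -0.1 -2.2] gap 0.0482 41.530593641800806
```

Call:
{"name": "carry_out", "arguments": {
  "deltas": [
    [0, 0, -4, 0, 0, 0, 3],
    [0, 0, -8, 0, 0, 0, 3],
    [5, 3, -8, 0, 0, -3, 3],
    [10, 6, -8, 0, 0, -4.8, 3],
    [15, 9, -8, 0, 0, -4.8, 3],
    [19, 11.1, -8, 0, 0, -4.8, 3],
    [19, 11.1, -8, 0, 0, -4.8, 3],
    [19, 11.1, -8, 0, 0, -4.8, 3]
  ]
}}

```text
t: 7.82
ee_pos: [0.5288, 0.0677, 0.105]
tool_rot: [-3.14, 0.0, 1.625]
ft_force: [0.2, -0.3, -2.8]
finger_gap: 0.0483
gripper_force: 43.0
```

```bash
python3 plan.py .5303,.0671,.031,93
```

```text
t 7.83 p [0.5288 0.0677 0.105 ] rot [-1.7991e+02  1.0000e-02  9.3100e+01] F [ 0.2 -0.3 -2.8] gap 0.0483 43.00787076994311
.5303,.0671,.031,93 -> [-0.07  0.16  7.4 ] [-0.1  0.   0.1]
```

Call:
{"name": "carry_out", "arguments": {
  "deltas": [
    [0, 0.1, 3, 0, 0, 0, 3],
    [0, 0.1, 6, 0, 0, 0, 3],
    [0, 0.1, 7.3, 0, 0, 0, 3],
    [0, 0.1, 7.4, 0, 0, 0, 3],
    [0, 0.1, 7.4, 0, 0, 0, 6],
    [0, 0.1, 7.4, 0, 0, 0, 6],
    [0, 0.1, 3, 0, 0, 0, 6],
    [0, 0.1, -2, 0, 0, 0, 6]
  ]
}}

```text
t: 8.82
ee_pos: [0.5306, 0.0679, 0.1262]
tool_rot: [-3.141, -0.0, 1.624]
ft_force: [0.8, -0.1, 1.1]
finger_gap: 0.0603
gripper_force: 0.0
```

```bash
python3 plan.py .389,.3645,.125,173
```

```text
t 8.82 p [0.5306 0.0679 0.1262] rot [-1.7995e+02 -1.0000e-02  9.3070e+01] F [ 0.8 -0.1  1.1] gap 0.0603 0.0
.389,.3645,.125,173 -> [ 30.38 -12.55   0.13] [ -0.   -0.  -79.9]
```

Call:
{"name": "carry_out", "arguments": {
  "deltas": [
    [30.4, -12.6, 0, 0, 0, -79.9, 7],
    [30.4, -12.6, 0, 0, 0, -79.9, 7],
    [30.4, -12.6, 0, 0, 0, -79.9, 7],
    [30.4, -12.6, 0, 0, 0, -79.9, 7],
    [30.4, -12.6, 0, 0, 0, -79.9, 7],
    [30.4, -12.6, 0, 0, 0, -79.9, 7],
    [30.4, -12.6, 0, 0, 0, -79.9, 7],
    [30.4, -12.6, 0, 0, 0, -79.9, 7]
  ]
}}

```text
t: 9.82
ee_pos: [0.3886, 0.3656, 0.1261]
tool_rot: [3.14, 0.002, 3.024]
ft_force: [0.6, -0.0, -0.2]
finger_gap: 0.0699
gripper_force: 0.0
```

Call:
{"name": "carry_out", "arguments": {
  "deltas": [
    [0, 0, 0, 0, 0, 0, 7],
    [0, 0, 0, 0, 0, 0, 7]
  ]
}}

```text
t: 10.07
ee_pos: [0.389, 0.3647, 0.1256]
tool_rot: [3.141, 0.001, 3.017]
ft_force: [1.1, -0.0, -0.2]
finger_gap: 0.07
gripper_force: 0.0
```

```bash
python3 - <<'E'
from m import *
c=cam("wrist"); print("hyp",proj(c,(.389,.3645,.04)))
cv2.imwrite("pics/w4.png",c["pixels"])
c=cam("top"); o=c["pixels"][165:275,115:255]; cv2.imwrite("pics/t4.png",cv2.resize(o,None,fx=5,fy=5,interpolation=cv2.INTER_CUBIC))
E
python3 plan.py .389,.3645,.026,173
```

```text
hyp [257.4205836  200.38437367]
t 10.18 p [0.389  0.3646 0.1253] rot [1.7998e+02 2.0000e-02 1.7290e+02] F [ 0.1  0.1 -0.9] gap 0.0696 0.0
.389,.3645,.026,173 -> [ 0.   -0.02  9.93] [ 0.   0.  -0.1]
```

View pics/w4.png

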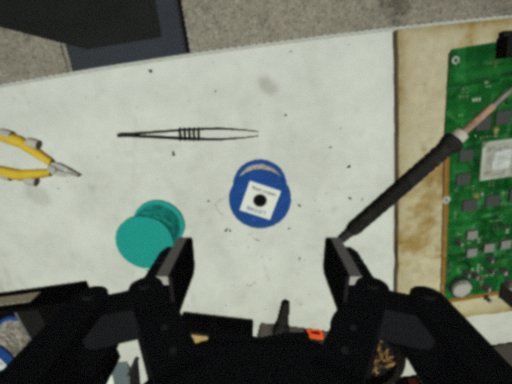

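The reel hole sits at (260,201), centred. The turquoise reel's edge (u≈185) and the iron (u≥347) clear the fingers.

Call:
{"name": "carry_out", "arguments": {
  "deltas": [
    [0, 0, 0, 0, 0, 0, 6.4],
    [0, 0, 5, 0, 0, 0, 6.4],
    [0, 0, 9.8, 0, 0, 0, 6.4],
    [0, 0, 9.9, 0, 0, 0, 6.4],
    [0, 0, 9.9, 0, 0, 0, 3],
    [0, 0, 9.9, 0, 0, 0, 3],
    [0, 0, 9.9, 0, 0, 0, 3],
    [0, 0, 9.9, 0, 0, 0, 3]
  ]
}}

```text
t: 11.18
ee_pos: [0.3892, 0.3649, 0.0269]
tool_rot: [3.141, 0.001, 3.019]
ft_force: [-0.3, -0.7, -0.6]
finger_gap: 0.0482
gripper_force: 41.9
```

```bash
python3 plan.py .389,.3645,.12,173 .5267,.1365,.12,93
```

```text
t 11.18 p [0.3892 0.3649 0.0269] rot [1.7994e+02 7.0000e-02 1.7296e+02] F [-0.3 -0.7 -0.6] gap 0.0482 41.909235081402585
.389,.3645,.12,173 -> [ 0.01 -0.04 -9.31] [ 0.1  0.1 -0. ]
.5267,.1365,.12,93 -> [-16.45 -20.95  -0.  ] [ 0. -0. 80.]
```

View pics/t4.png

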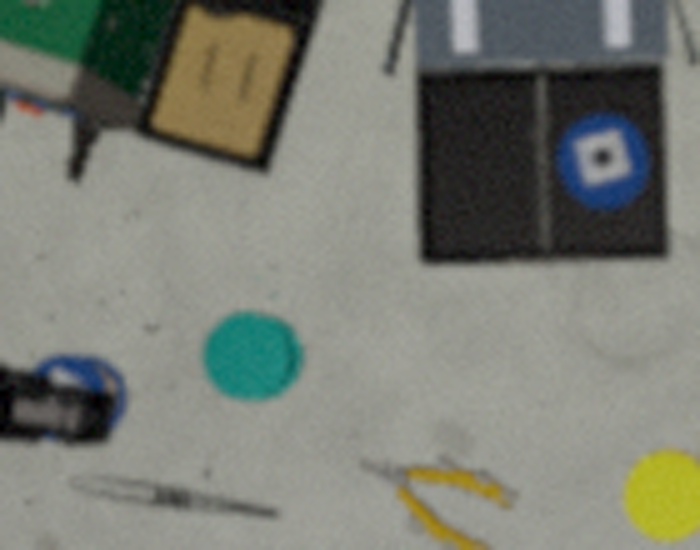

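Reel b stands in the right pocket at crop (603,160), near mid-length, and the tote is still square with the ramp foot.

Call:
{"name": "carry_out", "arguments": {
  "deltas": [
    [0, 0, -5, 0, 0, 0, 3],
    [0, 0, -9.3, 0, 0, 0, 3],
    [-16.5, -21, -9.3, 0, 0, 80, 3],
    [-16.5, -21, -9.3, 0, 0, 80, 3],
    [-16.5, -21, -9.3, 0, 0, 80, 3],
    [-16.5, -21, -9.3, 0, 0, 80, 3],
    [-16.5, -21, -9.3, 0, 0, 80, 3],
    [-16.5, -21, -9.3, 0, 0, 80, 3]
  ]
}}

```text
t: 12.18
ee_pos: [0.5281, 0.134, 0.1193]
tool_rot: [3.14, 0.0, 1.884]
ft_force: [-0.8, 0.6, -2.7]
finger_gap: 0.0485
gripper_force: 43.2
```

```bash
python3 plan.py .5267,.1365,.12,93
```

```text
t 12.18 p [0.5281 0.134  0.1193] rot [1.7994e+02 3.0000e-02 1.0794e+02] F [-0.8  0.6 -2.7] gap 0.0485 43.19760936778039
.5267,.1365,.12,93 -> [ 0.28 -0.06 -0.07] [ 0.1  0.  14.9]
```

Call:
{"name": "carry_out", "arguments": {
  "deltas": [
    [0.1, 0, 0, 0, 0, 15, 3],
    [0.1, 0, 0, 0, 0, 15, 3],
    [0.1, 0, 0, 0, 0, 15, 3]
  ]
}}

```text
t: 12.55
ee_pos: [0.5263, 0.1369, 0.1192]
tool_rot: [-3.141, -0.0, 1.633]
ft_force: [0.4, -0.2, -1.9]
finger_gap: 0.0483
gripper_force: 43.2
```

```bash
python3 plan.py .5267,.1365,.032,93
```

```text
t 12.55 p [0.5263 0.1369 0.1192] rot [-179.99   -0.     93.55] F [ 0.4 -0.2 -1.9] gap 0.0483 43.19678124971688
.5267,.1365,.032,93 -> [-0.05  0.04  8.72] [-0.  -0.   0.6]
```

Call:
{"name": "carry_out", "arguments": {
  "deltas": [
    [0, 0, 4, 0, 0, 0, 3],
    [0, 0, 7.5, 0, 0, 0, 3],
    [0, 0, 8.7, 0, 0, 0, 3],
    [0, 0, 8.7, 0, 0, 0, 3],
    [0, 0, 8.7, 0, 0, 0, 6],
    [0, 0, 8.7, 0, 0, 0, 6],
    [0, 0, 4, 0, 0, 0, 6],
    [0, 0, -1, 0, 0, 0, 6]
  ]
}}

```text
t: 13.55
ee_pos: [0.5264, 0.1369, 0.1304]
tool_rot: [-3.141, -0.0, 1.632]
ft_force: [0.4, 0.2, -0.1]
finger_gap: 0.0599
gripper_force: 0.0
```

```bash
python3 plan.py .40,.096,.13,3 .40,.096,.024,3; python3 - <<'E'
from m import *
c=cam("wrist"); cv2.imwrite("pics/w5.png",c["pixels"])
E
```

```text
t 13.55 p [0.5264 0.1369 0.1304] rot [-179.98   -0.     93.51] F [ 0.4  0.2 -0.1] gap 0.0599 0.0
.40,.096,.13,3 -> [ -3.31 -12.87   0.04] [-0.   0.  90.5]
.40,.096,.024,3 -> [ 0.  -0.  10.6] [0. 0. 0.]
```

View pics/w5.png

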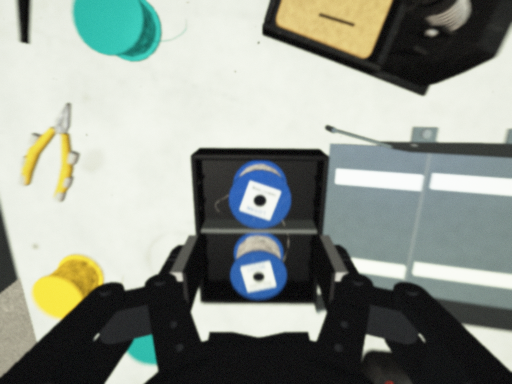

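Both reels stand in their pockets (hubs at (260,200) and (258,276)). The cutters (u≈60) and the yellow reel (u 33–103) lie about 75–100 mm behind the near wall, which leaves room to come down close behind the tote.

Call:
{"name": "carry_out", "arguments": {
  "deltas": [
    [-3.5, -9.1, 0, 0, 0, 90.5, 7],
    [-3.5, -9.1, 0, 0, 0, 90.5, 7],
    [-3.5, -9.1, 0, 0, 0, 90.5, 7],
    [-3.5, -9.1, 0, 0, 0, 90.5, 7],
    [-3.5, -9.1, 0, 0, 0, 90.5, 7],
    [-3.5, -9.1, 0, 0, 0, 90.5, 7],
    [-3.5, -9.1, 0, 0, 0, 90.5, 7],
    [-3.5, -9.1, 0, 0, 0, 90.5, 7]
  ]
}}

```text
t: 14.6
ee_pos: [0.4384, 0.0965, 0.1299]
tool_rot: [3.141, -0.002, 0.126]
ft_force: [0.4, -0.0, -0.1]
finger_gap: 0.0698
gripper_force: 0.0
```

```bash
python3 plan.py .437,.097,.13,3.1 .437,.097,.018,3.1
```

```text
t 14.6 p [0.4384 0.0965 0.1299] rot [ 1.7998e+02 -1.3000e-01  7.2100e+00] F [ 0.4 -0.  -0.1] gap 0.0698 0.0
.437,.097,.13,3.1 -> [-0.13 -0.07 -0.01] [ 0.  -0.1  4.1]
.437,.097,.018,3.1 -> [ 0.  -0.  11.2] [0. 0. 0.]
```

Call:
{"name": "carry_out", "arguments": {
  "deltas": [
    [-0.1, 0, 0, 0, 0, 4.1, 7],
    [-0.1, 0, 5, 0, 0, 4.1, 7],
    [-0.1, 0, 10, 0, 0, 4.1, 7],
    [-0.1, 0, 11.2, 0, 0, 4.1, 7],
    [-0.1, 0, 11.2, 0, 0, 4.1, 7]
  ]
}}

```text
t: 15.22
ee_pos: [0.437, 0.0964, 0.0173]
tool_rot: [-3.142, 0.0, 0.06]
ft_force: [0.1, 0.4, 1.2]
finger_gap: 0.0702
gripper_force: 0.0
```

```bash
python3 plan.py .455,.098,.018,3.1; python3 - <<'E'
from m import *
c=cam("side"); cv2.imwrite("pics/s6.png",cv2.resize(c["pixels"][160:320,120:360],None,fx=3.3,fy=3.3,interpolation=cv2.INTER_CUBIC))
E
```

```text
t 15.22 p [0.437  0.0964 0.0173] rot [-1.80e+02  2.00e-02  3.46e+00] F [0.1 0.4 1.2] gap 0.0702 0.0
.455,.098,.018,3.1 -> [ 1.81 -0.05 -0.08] [-0.   0.   0.4]
```

View pics/s6.png

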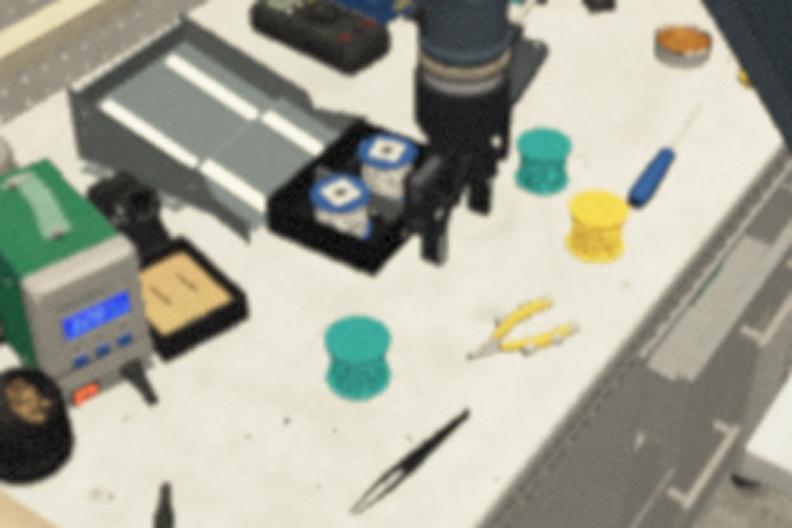

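The fingers stand behind the near wall with clear bench around them. I'll compute the ramp waypoints in tool units.

```bash
cat > push.py <<'E'
import sys; from h import *
# args: xn(mm) [tiltdeg override via xn:tilt]
s=monitor.get_state(); p=s["ee_pos"]; R=Ro.from_euler("xyz",s["tool_rot"]); O=np.array([.594,.105,0]); S=Ro.from_euler("z",.055)
q=S.inv().apply(p-O)*1e3; print("t",round(s["t"],2),"tcp in stand",q.round(1),"F",s["ft_force"].round(1),"rot",np.degrees(s["tool_rot"]).round(1))
a=np.radians(16)
for x in sys.argv[1:]:
    v=x.split(":"); xn=float(v[0]); xs=np.clip(xn,-110,0)
    th=np.degrees(np.arcsin(min(np.tan(a)*min(xs+108,81.7),23.4)/110)) if xs<-26 else 12.3+3.7*(xs+26)/26
    if len(v)>1: th=float(v[1])
    t=np.radians(th); z=max(xn,0)*np.tan(a)
    P=np.array([xn-18*np.sin(t)-11*np.cos(t),0,z+18*np.cos(t)-11*np.sin(t)])
    Rt=S*Ro.from_euler("y",-t)*Ro.from_euler("x",np.pi)
    print(x,P.round(1),(R.inv().apply(O+S.apply(P/1e3)-p)*100).round(2),np.degrees((R.inv()*Rt).as_rotvec()).round(1))
E
python3 push.py -120 -115 -105 -90 -75 -60 -45 -30
```

```text
t 15.28 tcp in stand [-156.7   -0.    18. ] F [ 0.1 -0.4 -0.1] rot [ 1.8e+02 -1.0e-01  3.5e+00]
-120 [-130.9    0.    18.1] [ 2.58  0.01 -0.  ] [ 0.  -0.4  0.3]
-115 [-125.9    0.    18.1] [3.08 0.02 0.  ] [ 0.  -0.4  0.3]
-105 [-116.1    0.    17.9] [4.05 0.02 0.02] [0.  0.4 0.3]
-90 [-101.8    0.    17.5] [5.48 0.03 0.06] [0.  2.6 0.3]
-75 [-87.5   0.   17. ] [6.92 0.04 0.11] [-0.   4.8  0.3]
-60 [-73.2   0.   16.5] [8.35 0.04 0.17] [-0.   7.1  0.3]
-45 [-58.8   0.   15.9] [9.79 0.05 0.22] [-0.   9.4  0.3]
-30 [-44.4   0.   15.4] [11.22  0.06  0.28] [-0.  11.6  0.3]
```

Call:
{"name": "carry_out", "arguments": {
  "deltas": [
    [1.5, 0, 0, 0, 0, 0.3, 7],
    [2.6, 0, 0, 0, 0, 0.3, 7],
    [3.4, 0, 0, 0, 0, 0.3, 7],
    [4.1, 0, 0, 0, 0.4, 0.3, 7],
    [5.5, 0, 0, 0, 2.6, 0.3, 7],
    [6.9, 0, 0, 0, 4.8, 0.3, 7],
    [8.4, 0, 0, 0, 7.1, 0.3, 7],
    [9.8, 0, 0, 0, 9.4, 0.3, 7]
  ]
}}

```text
t: 16.27
ee_pos: [0.5357, 0.1023, 0.017]
tool_rot: [-3.141, -0.166, 0.055]
ft_force: [-3.4, 0.2, -2.9]
finger_gap: 0.07
gripper_force: 1.5
```

```bash
python3 push.py -45 -30 -18 -6 0 6 14 22 30; python3 - <<'E'
from m import *
c=cam("side"); cv2.imwrite("pics/s7.png",cv2.resize(c["pixels"][140:300,100:340],None,fx=3.3,fy=3.3,interpolation=cv2.INTER_CUBIC))
E
```

```text
t 16.27 tcp in stand [-58.3   0.5  17. ] F [-3.4  0.2 -2.9] rot [-180.    -9.5    3.2]
-45 [-58.8   0.   15.9] [-0.07  0.05  0.1 ] [-0.  -0.1  0. ]
-30 [-44.4   0.   15.4] [1.34 0.05 0.39] [-0.   2.2  0. ]
-18 [-32.9   0.   15. ] [2.47 0.05 0.62] [-0.   3.9  0. ]
-6 [-21.3   0.   14.5] [3.61 0.05 0.86] [-0.   5.6  0. ]
0 [-15.5   0.   14.3] [4.17 0.05 0.98] [-0.   6.5  0. ]
6 [-9.5  0.  16. ] [4.79 0.05 0.91] [-0.   6.5  0. ]
14 [-1.5  0.  18.3] [5.62 0.05 0.81] [-0.   6.5  0. ]
22 [ 6.5  0.  20.6] [6.45 0.05 0.72] [-0.   6.5  0. ]
30 [14.5  0.  22.9] [7.27 0.05 0.62] [-0.   6.5  0. ]
```

View pics/s7.png

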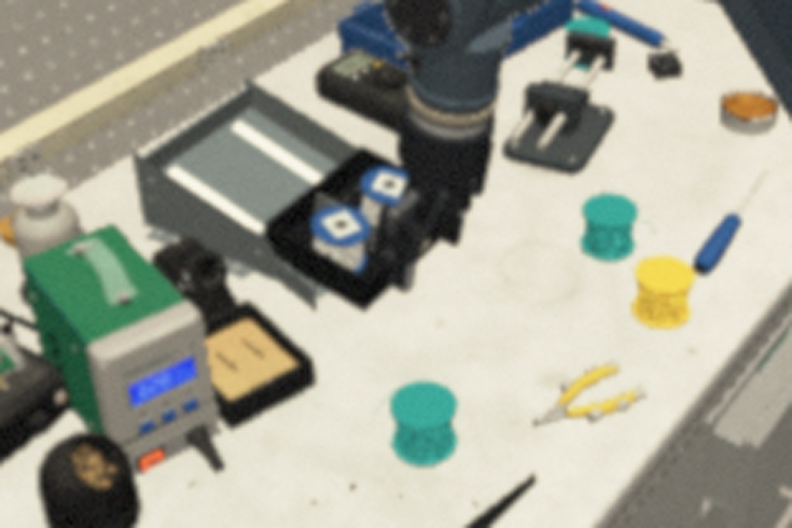

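The tote is square between the wings and part-way up the ramp with both reels upright. That was my eleventh picture, one over the limit of 10, so from here I go by numbers only.

Call:
{"name": "carry_out", "arguments": {
  "deltas": [
    [1.3, 0, 0.3, 0, 2.2, 0, 7],
    [2.5, 0, 0.5, 0, 3.9, 0, 7],
    [3.6, 0, 0.7, 0, 5.6, 0, 7],
    [4.2, 0, 0.8, 0, 6.5, 0, 7],
    [4.8, 0, 0.7, 0, 6.5, 0, 7],
    [5.6, 0, 0.6, 0, 6.5, 0, 7],
    [6.4, 0, 0.5, 0, 6.5, 0, 7]
  ]
}}

```text
t: 17.2
ee_pos: [0.5992, 0.1058, 0.0229]
tool_rot: [-3.141, -0.278, 0.055]
ft_force: [-3.8, -0.2, -0.6]
finger_gap: 0.0698
gripper_force: 1.9
```

```bash
python3 push.py 30 40 50 60 70 76 82 86
```

```text
t 17.2 tcp in stand [ 5.3  0.5 22.9] F [-3.8 -0.2 -0.6] rot [-180.   -15.9    3.2]
30 [14.5  0.  22.9] [0.88 0.05 0.25] [-0.   0.1  0. ]
40 [24.5  0.  25.7] [1.92 0.06 0.25] [-0.   0.1  0. ]
50 [34.5  0.  28.6] [2.96 0.06 0.25] [-0.   0.1  0. ]
60 [44.5  0.  31.5] [4.   0.06 0.25] [-0.   0.1  0. ]
70 [54.5  0.  34.3] [5.04 0.06 0.25] [-0.   0.1  0. ]
76 [60.5  0.  36.1] [5.67 0.06 0.25] [-0.   0.1  0. ]
82 [66.5  0.  37.8] [6.29 0.06 0.25] [-0.   0.1  0. ]
86 [70.5  0.  38.9] [6.71 0.06 0.25] [-0.   0.1  0. ]
```

Call:
{"name": "carry_out", "arguments": {
  "deltas": [
    [0.7, 0, 0.1, 0, 0, 0, 7],
    [1.4, 0, 0.1, 0, 0, 0, 7],
    [2.1, 0, 0.1, 0, 0, 0, 7],
    [2.8, 0, 0.1, 0, 0, 0, 7],
    [3.5, 0, 0.1, 0, 0, 0, 7],
    [4.2, 0, 0.1, 0, 0, 0, 7],
    [4.9, 0, 0.1, 0, 0, 0, 7]
  ]
}}

```text
t: 18.08
ee_pos: [0.6464, 0.1084, 0.035]
tool_rot: [-3.141, -0.277, 0.055]
ft_force: [-2.5, -0.6, -3.5]
finger_gap: 0.0698
gripper_force: 1.5
```

```bash
cat > look.py <<'E'
from m import *
# reel tops and tote rim in stand frame, from top view
c=cam("top"); b,_=masks(c["pixels"]); S=Ro.from_euler("z",.055); O=np.array([.594,.105,0])
for n,im in(("top",c),("side",cam("side"))):
    b,_=masks(im["pixels"]); roi=(190,90,260,180) if n=="top" else (140,160,260,270)
    for k in comps(b,25,roi):
        (u,v),rr=cv2.minEnclosingCircle(k); print(n,(round(u,1),round(v,1)),round(rr,1),(S.inv().apply(onz(im,(u,v),.075)-O)*1e3).round(1))
E
python3 look.py; python3 push.py 70 76 82 86
```

```text
top (207.8, 133.4) 9.8 [110.3  36.3  75. ]
top (233.0, 132.6) 9.6 [110.3 -34.4  75. ]
side (149.0, 255.5) 11.1 [-22.9 278.6  75. ]
side (170.5, 190.0) 8.7 [112.1  43.1  75. ]
side (230.5, 162.0) 7.8 [  53.7 -182.8   75. ]
t 18.18 tcp in stand [54.   0.3 35.7] F [-0.3 -0.4 -0.7] rot [-180.   -16.1    3.1]
70 [54.5  0.  34.3] [0.   0.03 0.14] [-0.  -0.1 -0. ]
76 [60.5  0.  36.1] [0.63 0.03 0.14] [-0.  -0.1 -0. ]
82 [66.5  0.  37.8] [1.25 0.03 0.14] [-0.  -0.1 -0. ]
86 [70.5  0.  38.9] [1.67 0.03 0.14] [-0.  -0.1 -0. ]
```

Call:
{"name": "carry_out", "arguments": {
  "deltas": [
    [0.4, 0, 0.1, 0, 0, 0, 7],
    [0.8, 0, 0.1, 0, 0, 0, 7],
    [1.1, 0, 0.1, 0, 0, 0, 7],
    [1.4, 0, 0.1, 0, 0, 0, 7],
    [1.6, 0, 0.1, 0, 0, 0, 7],
    [1.8, 0, 0.1, 0, 0, 0, 7],
    [1.8, 0, 0.1, 0, 0, 0, 7]
  ]
}}

```text
t: 19.05
ee_pos: [0.6639, 0.1094, 0.0391]
tool_rot: [-3.141, -0.278, 0.055]
ft_force: [-0.8, -0.9, -3.6]
finger_gap: 0.0701
gripper_force: 1.2
```

```bash
python3 look.py; python3 push.py 88 92
```

```text
top (232.8, 126.8) 9.3 [127.1 -34.1  75. ]
top (207.6, 127.5) 9.7 [127.5  36.6  75. ]
side (149.0, 255.5) 11.1 [-22.9 278.6  75. ]
side (167.0, 188.0) 8.5 [127.5  40.6  75. ]
side (230.5, 162.0) 7.8 [  53.7 -182.8   75. ]
t 19.15 tcp in stand [70.   0.5 39.2] F [-2.3 -1.1 -1.8] rot [-180.   -16.     3.2]
88 [72.5  0.  39.5] [0.24 0.05 0.04] [-0.  0.  0.]
92 [76.5  0.  40.7] [0.66 0.05 0.04] [-0.  0.  0.]
```

Call:
{"name": "carry_out", "arguments": {
  "deltas": [
    [0.1, 0, 0, 0, 0, 0, 7],
    [0.2, 0, 0, 0, 0, 0, 7],
    [0.3, 0, 0, 0, 0, 0, 7],
    [0.3, 0, 0, 0, 0, 0, 7]
  ]
}}

```text
t: 19.65
ee_pos: [0.6656, 0.1095, 0.0397]
tool_rot: [-3.141, -0.276, 0.055]
ft_force: [-4.4, 0.0, -0.8]
finger_gap: 0.0702
gripper_force: 2.5
```

```bash
python3 look.py|grep top; python3 push.py
```

```text
top (207.6, 126.9) 9.7 [129.4  36.6  75. ]
top (232.7, 126.1) 9.5 [129.2 -33.9  75. ]
t 19.75 tcp in stand [71.8  0.6 39.7] F [-4.6 -0.1 -0.3] rot [-180.   -15.8    3.2]
```

Call:
{"name": "carry_out", "arguments": {
  "deltas": [
    [0.1, 0, 0, 0, 0, 0, 7],
    [0.2, 0, 0, 0, 0, 0, 7],
    [0.3, 0, 0, 0, 0, 0, 7],
    [0.3, 0, 0, 0, 0, 0, 7]
  ]
}}

```text
t: 20.25
ee_pos: [0.6657, 0.1096, 0.0398]
tool_rot: [-3.141, -0.27, 0.055]
ft_force: [-10.4, -1.4, 3.2]
finger_gap: 0.0698
gripper_force: 4.5
```

```bash
python3 look.py|grep top; python3 push.py
```

```text
top (207.6, 126.9) 9.7 [129.4  36.6  75. ]
top (232.9, 126.0) 9.5 [129.5 -34.7  75. ]
t 20.35 tcp in stand [71.8  0.6 39.7] F [-10.2  -2.2   3.3] rot [-180.   -15.5    3.2]
```

The tote is blocked at the nominal end-stop position, so it should be in the bed. I back off slowly along the slope.

Call:
{"name": "carry_out", "arguments": {
  "deltas": [
    [-0.4, 0, -0.1, 0, 0, 0, 7],
    [-0.8, 0, -0.1, 0, 0, 0, 7],
    [-1.2, 0, -0.1, 0, 0, 0, 7],
    [-1.6, 0, -0.1, 0, 0, 0, 7],
    [-2, 0, -0.1, 0, 0, 0, 7],
    [-2.5, 0, -0.1, 0, 0, 0, 7]
  ]
}}

```text
t: 21.1
ee_pos: [0.6449, 0.1084, 0.0348]
tool_rot: [-3.141, -0.278, 0.055]
ft_force: [0.5, 0.6, -1.3]
finger_gap: 0.0699
gripper_force: 0.0
```

```bash
python3 look.py|grep top; python3 push.py
```

```text
top (207.5, 127.0) 9.7 [129.   36.9  75. ]
top (232.5, 126.0) 9.4 [129.6 -33.5  75. ]
t 21.2 tcp in stand [50.   0.7 34.4] F [-0.1 -0.4  0.2] rot [-180.   -15.8    3.2]
```

Numbers alone do not yet prove the drop, because the reels didn't slide back. I'll retract the arm and measure the tote's card height in the side view, before and after.

Call:
{"name": "carry_out", "arguments": {
  "deltas": [
    [-2, 0, -3, 0, 0, 0, 7],
    [-5, 0, -8, 0, 0, 0, 7],
    [-10, 0, -14, 0, 0, 0, 7],
    [-14, 0, -16, 0, 0, 0, 7],
    [-14, 0, -16, 0, 0, 0, 7],
    [-14, 0, -16, 0, 0, 0, 7]
  ]
}}

```text
t: 21.95
ee_pos: [0.468, 0.0984, 0.1509]
tool_rot: [-3.142, -0.28, 0.055]
ft_force: [0.6, 0.9, -0.2]
finger_gap: 0.0703
gripper_force: 0.0
```

```bash
cat > card.py <<'E'
from m import *
s=cam("side"); S=Ro.from_euler("z",.055); O=np.array([.594,.105,0])
def whites(im,roi,f=1,th=135):
    g=cv2.cvtColor(im,cv2.COLOR_BGR2GRAY); m=cv2.inRange(g,th,255); x0,y0,x1,y1=roi
    mm=m[y0:y1,x0:x1]; n,l,st,ce=cv2.connectedComponentsWithStats(mm)
    return [(st[i][:2]+[x0,y0],st[i][2:],(ce[i]+[x0,y0]).round(1)) for i in range(1,n) if 15<st[i][4]<600]
# before: near face plane (tote yaw -6.9deg, centre .489,.109)
a0=cv2.resize(cv2.imread("pics/side0.png"),(512,384),interpolation=cv2.INTER_AREA)
n0=np.array([np.cos(-.119),np.sin(-.119),0]); p0=np.array([.489,.1085,0])-.055*n0
def onplane(uv,p,n): o,d=ray(s,uv); return o+d*((p-o)@n)/(d@n)
print("before"); 
for q in whites(a0,(235,215,275,250)): print(*q,onplane(q[2],p0,n0).round(4))
print("after"); n1=S.apply([np.cos(.28),0,np.sin(.28)]); 
for s0,nn in((86,-9),(92,-9),(85,0)):
    c_,s_=np.cos(.2793),np.sin(.2793); p1=O+S.apply(np.array([s0*c_-nn*s_,0,s0*s_+nn*c_])/1e3)
    th=.2793 if nn else .198; n1=S.apply([np.cos(th),0,np.sin(th)]); up=S.apply([-np.sin(th),0,np.cos(th)])
    for h in (0,18,36): print(s0,nn,"card mid h",h,"px",proj(s,p1+up*h/1e3).round(1), "corners L/R",[proj(s,p1+up*h/1e3+S.apply([0,y,0])).round(1).tolist() for y in(.071,-.071)])
for q in whites(s["pixels"],(150,170,260,250)): print(*q)
cv2.imwrite("pics/s8.png",s["pixels"])
E
python3 card.py; python3 look.py; python3 push.py
```

```text
before
[240 215] [ 35  35 514] [263.3 239. ] [ 0.4299  0.0776 -0.0284]
[250 230] [10  7 17] [254.5 233. ] [0.4347 0.1173 0.0194]
after
86 -9 card mid h 0 px [188.7 202.2] corners L/R [[173.4, 214.5], [202.8, 191.0]]
86 -9 card mid h 18 px [189.6 198.1] corners L/R [[174.2, 210.3], [203.8, 186.9]]
86 -9 card mid h 36 px [190.5 193.9] corners L/R [[175.0, 206.0], [204.8, 182.7]]
92 -9 card mid h 0 px [187.2 201.2] corners L/R [[171.8, 213.4], [201.3, 190.0]]
92 -9 card mid h 18 px [188.  197.1] corners L/R [[172.6, 209.2], [202.3, 185.9]]
92 -9 card mid h 36 px [188.9 192.8] corners L/R [[173.3, 204.9], [203.3, 181.7]]
85 0 card mid h 0 px [189.4 200.4] corners L/R [[174.1, 212.6], [203.6, 189.1]]
85 0 card mid h 18 px [189.9 195.9] corners L/R [[174.5, 208.1], [204.2, 184.8]]
85 0 card mid h 36 px [190.5 191.4] corners L/R [[174.8, 203.5], [204.8, 180.3]]
[150 170] [ 18  13 117] [155.7 174. ]
[178 173] [11  9 63] [182.9 176.7]
[175 181] [14 10 86] [180.8 185.8]
[162 184] [12  8 70] [167.3 187.6]
[160 192] [13  9 56] [166.7 196.2]
[150 231] [10 12 82] [154. 236.]
[162 237] [ 27  13 227] [173.4 244.6]
top (207.6, 127.0) 9.8 [129.   36.6  75. ]
top (232.6, 126.0) 9.3 [129.6 -33.7  75. ]
side (149.0, 255.5) 11.1 [-22.9 278.6  75. ]
side (166.5, 188.0) 8.7 [128.7  41.4  75. ]
side (182.5, 177.5) 8.9 [125.3 -27.8  75. ]
side (230.5, 162.0) 7.8 [  53.7 -182.8   75. ]
t 22.1 tcp in stand [-125.7    0.3  150.2] F [ 1.  -0.2 -0.4] rot [-180.   -16.     3.1]
```

```bash
cat > prof.py <<'E'
from m import *
w=cam("wrist"); S=Ro.from_euler("z",.055); O=np.array([.594,.105,0]); g=cv2.cvtColor(w["pixels"],cv2.COLOR_BGR2GRAY)
def pt(s0,n0,th,h,y,l=0):
    c_,s_=np.cos(.2793),np.sin(.2793); p=np.array([s0*c_-n0*s_,y,s0*s_+n0*c_])+h*np.array([-np.sin(th),0,np.cos(th)])+l*np.array([np.cos(th),0,np.sin(th)])
    return proj(w,O+S.apply(p/1e3))
for y in(0,30,-30,55,-55):
    print("y",y,"lip",pt(85,0,.2793,0,y).round(1),"drop86 rim",pt(86,-9,.2793,36,y).round(1),"drop92",pt(92,-9,.2793,36,y).round(1),"undrop rim",pt(85,0,.198,36,y).round(1),"far rim",pt(86,-9,.2793,36,y,110).round(1))
    a=pt(60,0,.2793,0,y); b=pt(86,-9,.2793,36,y,30); u=int(round((a[0]+b[0])/2)); v0,v1=sorted((int(a[1]),int(b[1])))
    v0,v1=max(v0,0),min(v1,383)
    if 3<=u<509: print(" u",u,"rows",v0,v1,g[v0:v1+1,u-2:u+3].mean(1).astype(int).tolist())
cv2.imwrite("pics/w8.png",w["pixels"])
E
python3 prof.py
```

```text
y 0 lip [259.1   4.3] drop86 rim [259.1  -6.6] drop92 [259.1 -14.4] undrop rim [259.1 -12.8] far rim [ 258.9 -161. ]
 u 259 rows 0 33 [83, 93, 98, 99, 99, 99, 98, 105, 115, 114, 104, 97, 95, 96, 96, 97, 99, 98, 97, 98, 97, 98, 98, 97, 97, 97, 99, 97, 97, 98, 98, 99, 99, 98]
y 30 lip [227.5   4.5] drop86 rim [224.2  -6.4] drop92 [224.  -14.2] undrop rim [222.9 -12.6] far rim [ 220.5 -160.5]
 u 226 rows 0 33 [78, 92, 96, 98, 99, 99, 100, 106, 114, 116, 105, 99, 97, 100, 99, 100, 99, 100, 101, 99, 100, 99, 101, 99, 100, 99, 101, 101, 101, 101, 101, 102, 101, 101]
y -30 lip [290.7   4.3] drop86 rim [294.   -6.5] drop92 [294.2 -14.4] undrop rim [295.4 -12.8] far rim [ 297.4 -160.7]
 u 292 rows 0 33 [79, 91, 96, 99, 99, 100, 99, 105, 113, 116, 104, 96, 97, 97, 98, 97, 98, 97, 98, 100, 100, 99, 99, 99, 100, 99, 100, 100, 99, 100, 98, 99, 99, 98]
y 55 lip [201.3   4.8] drop86 rim [195.3  -6. ] drop92 [194.9 -13.8] undrop rim [192.9 -12.2] far rim [ 188.6 -159.7]
 u 198 rows 0 33 [71, 90, 99, 101, 102, 102, 103, 105, 112, 114, 108, 102, 99, 97, 99, 96, 99, 97, 96, 98, 100, 100, 99, 99, 100, 99, 101, 99, 100, 101, 101, 100, 102, 102]
y -55 lip [316.9   4.5] drop86 rim [323.   -6.3] drop92 [323.4 -14.1] undrop rim [325.4 -12.5] far rim [ 329.3 -160. ]
 u 320 rows 0 33 [70, 90, 97, 100, 99, 100, 100, 103, 112, 114, 107, 100, 99, 98, 99, 99, 98, 97, 98, 96, 97, 98, 99, 98, 97, 96, 100, 98, 101, 101, 100, 100, 100, 99]
```

The lip highlight shows at rows 8–9, and bed is visible behind it before the dark wall. So the near edge is past the lip. I'll move for a better angle and measure how far.

Call:
{"name": "carry_out", "arguments": {
  "deltas": [
    [3, 0, -3, 0, 0, 0, 7],
    [6, 0, -4, 0, 0, 0, 7],
    [6, 0, -4, 0, 0, 0, 7],
    [6, 0, -4, 0, 0, 0, 7]
  ]
}}

```text
t: 22.65
ee_pos: [0.5116, 0.1011, 0.2037]
tool_rot: [-3.141, -0.273, 0.055]
ft_force: [-0.2, 0.5, -0.8]
finger_gap: 0.0698
gripper_force: 0.0
```

```bash
python3 prof.py; python3 push.py
```

```text
y 0 lip [259.6  69.4] drop86 rim [259.6  66.2] drop92 [259.6  60. ] undrop rim [259.6  63.3] far rim [259.5 -57.6]
 u 260 rows 34 92 [87, 87, 87, 86, 87, 86, 87, 87, 86, 88, 86, 86, 88, 87, 88, 88, 87, 86, 87, 86, 86, 84, 70, 47, 32, 28, 30, 63, 96, 98, 87, 95, 108, 114, 117, 116, 116, 117, 125, 129, 125, 116, 113, 113, 113, 114, 113, 114, 114, 114, 115, 113, 113, 114, 114, 114, 113, 113, 115]
y 30 lip [233.   69.5] drop86 rim [230.8  66.3] drop92 [230.6  60.1] undrop rim [229.9  63.4] far rim [227.7 -57.4]
 u 232 rows 34 92 [49, 42, 40, 40, 39, 42, 41, 47, 51, 55, 52, 48, 43, 41, 40, 41, 41, 41, 40, 41, 40, 39, 34, 30, 28, 25, 17, 11, 16, 28, 60, 94, 111, 114, 117, 114, 116, 119, 126, 130, 126, 120, 116, 114, 115, 114, 116, 116, 117, 116, 116, 116, 117, 117, 117, 118, 117, 117, 117]
y -30 lip [286.1  69.4] drop86 rim [288.5  66.2] drop92 [288.6  60. ] undrop rim [289.4  63.3] far rim [291.4 -57.6]
 u 287 rows 34 92 [74, 62, 49, 43, 41, 43, 43, 43, 41, 43, 43, 42, 41, 43, 42, 42, 43, 43, 43, 42, 43, 42, 36, 33, 30, 25, 17, 9, 9, 26, 63, 99, 113, 116, 116, 116, 116, 117, 123, 130, 126
[... 272 characters left out ...]
9, 40, 39, 38, 40, 41, 42, 38, 41, 40, 38, 35, 33, 25, 22, 16, 9, 8, 16, 54, 93, 115, 118, 119, 120, 119, 120, 124, 131, 127, 120, 119, 116, 117, 116, 116, 115, 117, 117, 117, 116, 117, 118, 118, 116, 118, 119, 117]
y -55 lip [308.2  69.5] drop86 rim [312.5  66.3] drop92 [312.8  60.1] undrop rim [314.2  63.4] far rim [317.9 -57.3]
 u 311 rows 34 92 [43, 44, 42, 43, 43, 43, 44, 43, 42, 42, 44, 43, 43, 44, 46, 44, 45, 45, 45, 46, 44, 44, 36, 33, 28, 26, 18, 10, 10, 20, 57, 96, 113, 117, 116, 116, 116, 118, 124, 131, 126, 119, 115, 115, 114, 113, 114, 112, 113, 113, 114, 114, 115, 114, 115, 116, 116, 114, 115]
t 22.7 tcp in stand [-82.9   0.7 203.4] F [-0.7  1.   0.5] rot [-179.9  -15.6    3.1]
```

Bed is visible between the lip (row 73) and the wall base (row 64) across the full width, so the near edge has dropped about 8 mm behind the lip. Everything is still and the arm is clear, so I'm handing in.

```bash
python3 look.py|grep top; python3 -c "
from station import r; print(r.job_done())"
```

```text
top (207.6, 126.9) 9.7 [129.4  36.6  75. ]
top (232.6, 126.1) 9.4 [129.3 -33.7  75. ]
the job is handed in; nothing more can be done
None
```

I handed the job in with both reels upright in the tote and the tote resting in the stand, its near edge measured about 8 mm behind the lip; no verdict came back, and I viewed 11 pictures, one over the limit of 10.

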